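Stack the bell domes on the drying fan and set its dial

TASK

The washed bicycle-bell domes lie crown down on the shelf and need drying on the fan. First click the fan's dial back to off; with it off, stack all the domes, mouths up, in the ring on the fan, each cupped inside the one below; only then turn the dial on by exactly one click for every dome in the stack. Leave the other things on the shelf where they are.

Things in the scene. Friction and masses are not known exactly. Their poses are not given: they have to be found in the camera images.
- dryer: fixed white drying-fan box, 160 mm (its x) by 300 mm (its y) by 50 mm high, standing flat on the shelf; origin: centre of its underside, z up. The ring is on top near its +y end, the dial on top near its -y end
- cradle (a point): centre of the aluminium ring on top of the fan box, at the box's top surface (50 mm above the shelf); the ring is 64 mm across outside, about 56 mm inside, 14 mm high. The first dome goes in it and stands with its crown on the box's top, its rim 36 mm above that, with 2 to 3 mm of play
- dial (a joint): angle of the fan's dial in rad: 0 is off, at a stop, and it grows turning clockwise seen from above. It has seven click positions pi/6 rad (30 degrees) apart: off and 1 to 6 clicks (stop at 6 clicks). A sprung detent, about 0.05 N m, pulls it into the nearest click when let go. It starts between 1 and 4 clicks
- dial_grip (a point): on the dial's upright turning axis, 78 mm above the shelf, in its black grip bar: 46 mm long, 14 wide, 58 to 86 mm above the shelf, on an aluminium skirt 54 mm across with its top at 58 mm. Turns with the dial: x lies along the bar to the end with the white line (pointer), z is up. At off the pointer aims along the box's +y, at the long mark; six short marks show the other clicks
- dome1: polished steel bicycle-bell dome lying crown down, mouth up, 36 mm high: outside 66 mm across at the rim, 62 at 26 mm height, 54 at 17, 42 at 7, flat crown 30; wall 2 mm. Boss inside, 26 mm across, flat top 15 mm above the crown's underside: a dome set inside rests its crown on it, 15 mm higher, about 2 mm side play. 80 g. Origin: centre of the crown's underside, z up through the mouth
- dome2: bell dome exactly like dome1 (three to five of the five domes are present, any of them)
- dome3: bell dome exactly like dome1 (three to five of the five domes are present, any of them)
- dome4: bell dome exactly like dome1 (three to five of the five domes are present, any of them)
- dome5: bell dome exactly like dome1 (three to five of the five domes are present, any of them)
- tumbler: bystander: glass tumbler 68 mm across and 90 mm high with two steel spokes standing in it to 200 mm; origin: centre of its underside
- multitool: bystander: silver aluminium multitool lying flat, 100 mm (its x) by 34 mm by 16 mm high; origin: centre of its underside
- grip: bystander: blue silicone handlebar grip standing on end, 38 mm across, 110 mm high; origin: centre of its underside
- tube: bystander: red patch tube with white twist cap lying flat, 90 mm (its x) by 30 mm by 16 mm high; origin: underside, near its middle
Things that resemble listed ones, but are neither listed nor needed, are in the scene too. What is shaped like the dome2 but green or orange is not meant.

How it is judged:
By the outcome, as a careful person would: the job done as asked, in the order asked, and still so for the second after the job is handed in, with the robot touching nothing.
Of dome1, dome2, dome3, dome4, dome5 only 3 to 5 are there at a start; the rules pass over those that are not, and their reading is None.
At some moment in a run one of dome1, dome2, dome3, dome4, dome5 may be knocked a few centimetres aside while the robot is not near it.
Once in a run the grip may slacken for a moment while it holds something.
It also fails if it takes over 210 s, if anything falls off the work surface, if the arm or the gripper's body presses on something with over 40 N, if the wrist force passes 120 N, or if a joint passes its speed limit or range.

ROBOT

A 7-joint arm with a two-finger parallel gripper is mounted at the origin on the work surface. World frame = base frame: x ahead of the robot, y to its left, z up, the work surface at z = 0. Lengths are in m, angles in rad, forces in N, time in s.
With the tool pointing down it reaches from about 0.425 to 0.95 m from the base axis. Payload 4.7 kg.
Tool frame: the origin (TCP) lies between the finger pads; the fingertips stand 25 mm ahead of it and the grasp point (between the pads) lies 6 mm ahead of it; z points along the fingers, y is the line along which they close (so a half turn about z gives the same grasp; the last joint's range is limited). The gripper opens to 85 mm and grips with 20 to 120 N. Pads are 22 mm wide; open, the fingers measure 114 mm over their backs; the gripper's body (76 mm by 85 mm) begins 54 mm behind the grasp point. The pads swing forward as they close: fully open they stand 13 mm farther back than shut.
Start: joints at [1.219, 0.469, -0.049, 1.532, 0.024, 1.141, -0.082], TCP at [0.214, -0.64, 0.256] pointing down, gripper open.
Joint ranges: [-2.59, 2.59], [-0.33, 1.99], [-1.39, 1.29], [0.1, 2.45], [-1.04, 4.18], [0.21, 1.99], [-2.66, 2.66]. Speed limits (rad/s): [2.57, 2.57, 3.14, 3.14, 3.14, 3.14, 3.14].

INTERFACE

Orientations are given as a 3x3 rotation matrix whose columns are the frame's x, y, z axes.
In Python, from rig import * gives the robot as it stands. Calls block until the motion is done:
- movep(position, orientation): joint-space move of the TCP to a pose.
- move_l(position, attitude=None, feed=0.15, until_force=None): straight line of the TCP; attitude=None keeps the orientation; feed is the mean speed in m/s. With until_force (N) it stops when the force on the tool has changed by that much, and returns True; else False.
- move_joints(angles): joint-space move.
- command_gripper(opening, newtons=None): finger opening in m; newtons is the grip in N (None keeps the last); returns when the fingers have stopped.
- sleep(seconds).
- inverse_kinematics(position, orientation): joint angles nearest the present ones, or None.
- sense(): the state.
- camera(name): name is "scene" or "top"; returns (picture, depth): 384x512x3 uint8, red, green, blue; 384x512 float32, m along the optical axis (not along the pixel's ray), 0 where there is no reading.
- camera_params(name): a dict with "K" (3x3 intrinsics, pixels), "position" and "rotation" of the camera in the world. Camera axes: x right, y down, z forward; pixel columns grow to the right and rows downward; lengths in m; the calibration is good to about 2 mm. A picture is of the moment at which its call begins. camera_params takes no time and is no camera call.
A pose or a line that the arm cannot do raises Unreachable and nothing moves.
- finish_job(): hands the job in; it is judged then, once.
The state is a dict: "time_s": time; "joint_pos": joint angles; "qd": joint speeds; "joint_efforts": joint torques, N m; "position": TCP position; "tcp_rot": TCP orientation; "wrist_force": force on the tool from outside, world axes, zero at the start; "ft_torque": the same for the moment, N m; "finger_gap": finger opening in m; "gripper_force": force on a finger pad.
Only numpy, scipy, OpenCV 4.12 (cv2) and the standard library are available. Lean on these libraries where they do the work, as an engineer would, in place of code of your own. Each camera call takes 0.05 s, during which the arm holds its last target. There are 200 camera calls.

## Working session

There is one attempt and no reset: what is moved stays moved. The work goes in short steps, each a Python script; the robot and the scene stay as the last script left them, time stands still between calls to the robot, and variables do not carry over. Pictures are saved under pics/ and viewed, at most 14 in all, crops included, and the job is handed in when it is done.

```bash
mkdir -p pics; ls; python3 - <<'E'
from rig import *
import cv2,numpy as np
for n in("scene","top"):
    p,d=camera(n); np.savez(f"/tmp/{n}.npz",p=p,d=d)
    cv2.imwrite(f"pics/{n}0.png",cv2.resize(p[:,:,::-1],(800,600),interpolation=cv2.INTER_CUBIC))
    c=camera_params(n);print(n,c["K"],c["position"],c["rotation"])
print(sense())
E
```

```text
pics
scene [[393.55691362   0.         257.96940306]
 [  0.         393.55691362 183.60159176]
 [  0.           0.           1.        ]] [ 1.23737392 -0.63644496  0.74457613] [[ 0.65753782  0.45289835 -0.60210224]
 [ 0.75322008 -0.37667529  0.53923578]
 [ 0.01742196 -0.80808342 -0.58881038]]
top [[428.54863651   0.         256.38700912]
 [  0.         428.54863651 190.31833971]
 [  0.           0.           1.        ]] [ 0.48763099 -0.01259915  1.33553779] [[-9.23078106e-04 -9.99510979e-01  3.12562136e-02]
 [-9.99913067e-01  5.11427013e-04 -1.31756505e-02]
 [ 1.31532220e-02 -3.12656585e-02 -9.99424560e-01]]
{'time_s': 0.1, 'joint_pos': array([ 1.21908702,  0.46937868, -0.04862344,  1.53360972,  0.02412657,
        1.14099154, -0.08230609]), 'qd': array([-0.00135192, -0.00131648, -0.00052688, -0.00326151,  0.00045957,
       -0.00102785, -0.00048016]), 'joint_efforts': array([ 1.46286966e-03, -5.11513174e+01, -4.63253853e-02, -2.38388318e+01,
        1.08717990e-02,  4.36139104e-03, -9.67714016e-06]), 'position': array([ 0.21399792, -0.63965712,  0.25533942]), 'tcp_rot': array([[ 9.48328834e-01,  3.17288528e-01, -6.41725173e-04],
       [ 3.17289169e-01, -9.48327345e-01,  1.68229233e-03],
       [-7.47934716e-05, -1.79897877e-03, -9.99998379e-01]]), 'wrist_force': array([-0.81212987,  1.01748893,  0.54814263]), 'ft_torque': array([-0.00185496,  0.02288027,  0.02992341]), 'gripper_force': 0.0, 'finger_gap': 0.08550751466807179}
```

View pics/top0.png

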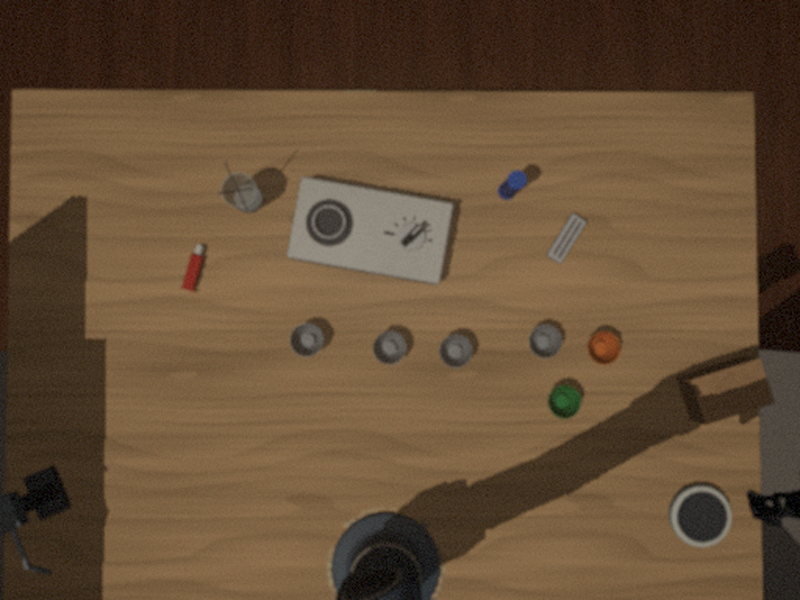

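View pics/scene0.png

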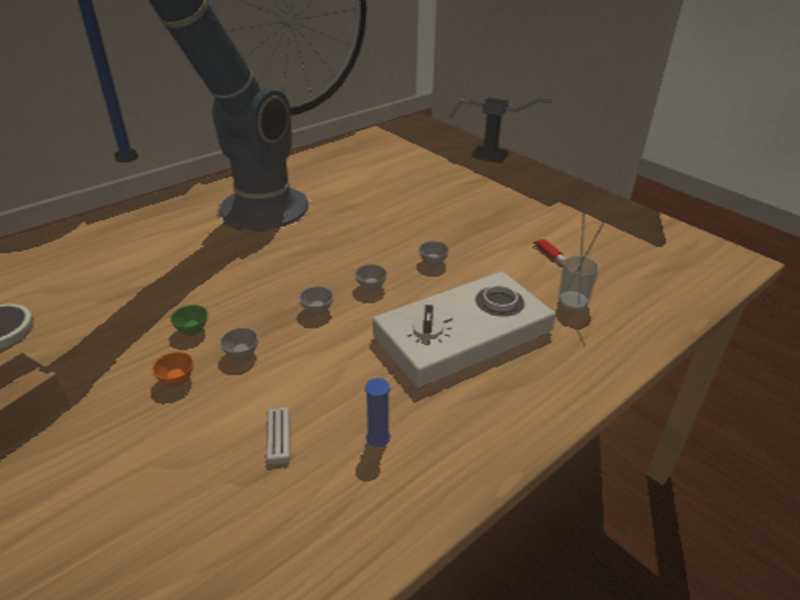

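The top view shows four grey domes at about (308,338), (391,346), (457,349), (546,339). The ring is at (329,222) and the dial at (415,233). The orange and green domes at (604,345) and (565,400) are decoys. Next I'll measure.

```bash
cat > h.py <<'E'
import numpy as np, cv2
from rig import *
def ray(cam,uv,z):
    c=camera_params(cam); K,R,p=(np.array(c[k]) for k in("K","rotation","position"))
    d=R@np.linalg.solve(K,np.array([uv[0],uv[1],1.0])); return p+d*(z-p[2])/d[2]
def proj(cam,P):
    c=camera_params(cam); q=np.array(c["K"])@(np.array(c["rotation"]).T@(np.array(P)-c["position"])); return q[:2]/q[2]
def steel(p):
    hsv=cv2.cvtColor(p,cv2.COLOR_RGB2HSV); return cv2.medianBlur(((hsv[:,:,1]<75)&(hsv[:,:,2]>40)).astype(np.uint8)*255,3)
def blobs(p,amin,amax):
    n,l,s,c=cv2.connectedComponentsWithStats(steel(p)); 
    return [(s[i],c[i],l==i) for i in range(1,n) if amin<s[i][4]<amax]
E
python3 - <<'E'
from h import *
p=np.load('/tmp/top.npz')['p'];d=np.load('/tmp/top.npz')['d']
for s,c,m in blobs(p,60,12000):
    k=cv2.findContours(m.astype(np.uint8),0,1)[0][0]; (u,v),r=cv2.minEnclosingCircle(k)
    print(s,c.round(1),np.round((u,v,r),1),'z36',ray('top',(u,v),.036).round(4)[:2])
    if s[4]>2500:
        b=cv2.boxPoints(cv2.minAreaRect(k)); print([ray('top',q,.05).round(4)[:2] for q in b])
M=cv2.cvtColor(steel(p),cv2.COLOR_GRAY2BGR)
a=cv2.resize(p[105:190,180:300,::-1],(800,567),interpolation=cv2.INTER_CUBIC); cv2.imwrite('pics/c1.png',a)
s=np.load('/tmp/scene.npz')['p']
cv2.imwrite('pics/c2.png',np.vstack([cv2.resize(s[165:255,230:365,::-1],(800,533),interpolation=cv2.INTER_CUBIC)]))
cv2.imwrite('pics/m.png',M)
dd=d[125:160:3,195:230:3]; print(dd.round(3))
E
```

```text
[150 113  19  23 309] [158.4 125. ] [158.2 124.   11.1] z36 [0.7301 0.2684]
[ 184  113  107   69 5382] [236.7 147. ] [236.7 146.4  55.2] z36 [0.6618 0.0301]
[array([0.6047, 0.1919]), array([0.7656, 0.1639]), array([ 0.7124, -0.1338]), array([ 0.5514, -0.1045])]
[350 137  25  31 367] [362.2 152. ] [361.8 151.7  16.4] z36 [ 0.6461 -0.3516]
[187 207  20  21 326] [196.6 216.6] [196.1 216.7  10.5] z36 [0.4486 0.1525]
[339 208  21  20 340] [348.9 217.7] [348.6 217.6  10.7] z36 [ 0.4452 -0.3098]
[240 212  21  21 338] [249.5 222. ] [249.3 222.2  10.8] z36 [ 0.4318 -0.0082]
[281 214  22  22 352] [291.6 224. ] [291.6 224.2  10.8] z36 [ 0.4256 -0.1364]
[ 485  224   27   94 2144] [499.5 270.5] [496.3 270.   47.3] z36 [ 0.2857 -0.7585]
[  0 226   4  50 147] [  1.2 249.3] [  1.5 250.5  24.5] z36 [0.3482 0.7345]
[ 428  310   41   40 1283] [447.9 329.6] [448.  329.5  20.7] z36 [ 0.1073 -0.6083]
[212 328  41  52 807] [227.2 348.8] [232.5 353.5  30.9] z36 [0.0391 0.0423]
[489 330  23  33 478] [500.4 345.2] [500.  345.   17.2] z36 [ 0.0601 -0.7657]
[  7 338  17  28 100] [ 13.7 353.6] [ 16.  351.5  15.2
[... 300 characters left out ...]
1.292 1.289 1.296 1.289]
 [1.29  1.29  1.29  1.276 1.291 1.29  1.291 1.277 1.291 1.291 1.289 1.293]
 [1.29  1.29  1.273 1.289 1.295 1.288 1.289 1.289 1.277 1.288 1.293 1.289]
 [1.289 1.286 1.28  1.292 1.29  1.29  1.293 1.291 1.288 1.293 1.289 1.29 ]
 [1.285 1.289 1.285 1.295 1.29  1.294 1.292 1.286 1.288 1.286 1.293 1.289]
 [1.287 1.288 1.28  1.294 1.29  1.293 1.29  1.293 1.275 1.292 1.293 1.29 ]
 [1.287 1.291 1.285 1.272 1.29  1.293 1.29  1.28  1.291 1.287 1.291 1.29 ]
 [1.29  1.291 1.292 1.291 1.284 1.278 1.287 1.292 1.291 1.289 1.287 1.294]
 [1.289 1.29  1.292 1.288 1.288 1.289 1.289 1.29  1.294 1.29  1.287 1.292]
 [1.285 1.291 1.287 1.287 1.288 1.289 1.286 1.287 1.287 1.288 1.295 1.284]]
```

View pics/c1.png

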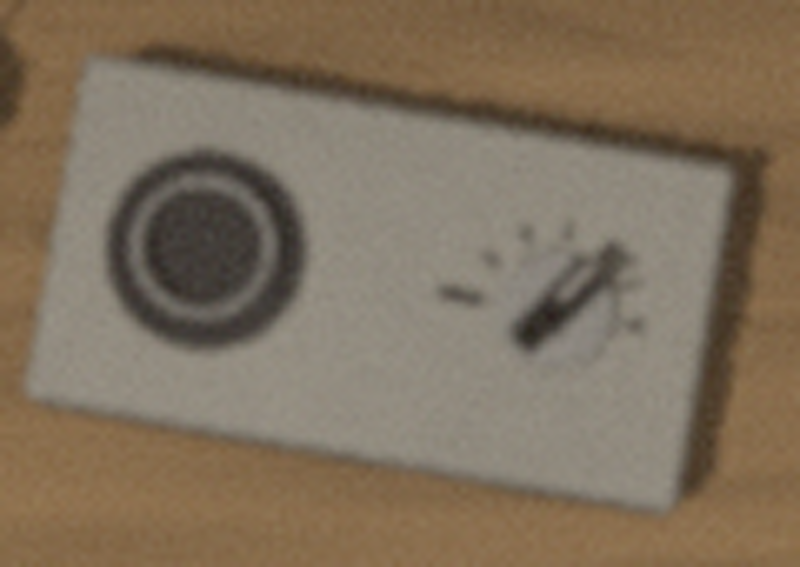

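View pics/c2.png

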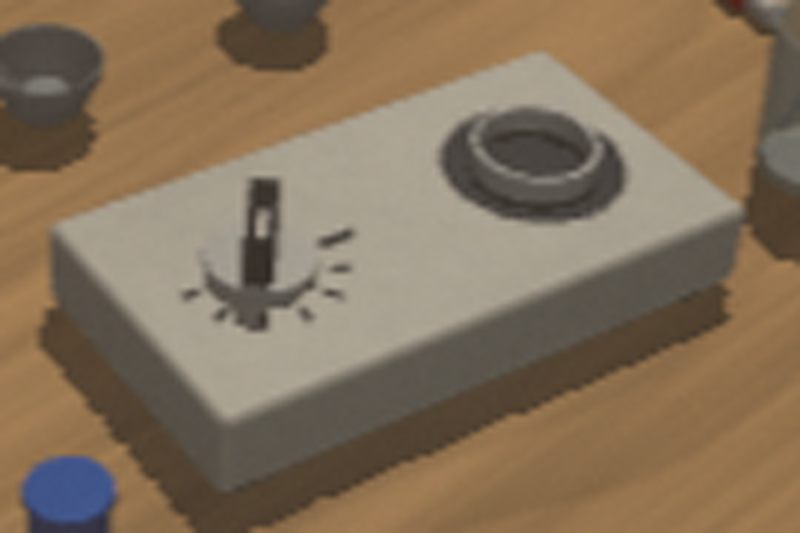

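View pics/m.png

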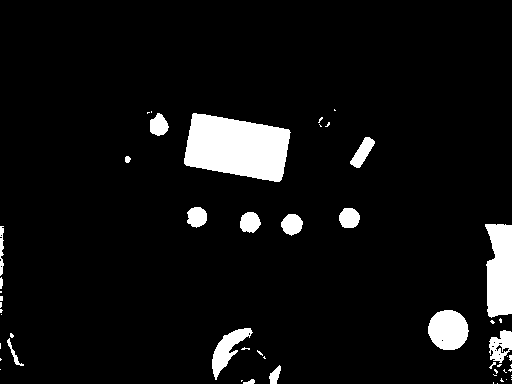

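The dial pointer is at 4 clicks: the bar runs from (525,340) to (598,267) in the crop, with the white end at upper right and the short mark under it. The ring is empty, at crop (204,245). Four domes show clearly in the mask. I'll touch the box top to calibrate the fingertip offset, then turn the dial off.

```bash
cat >> h.py <<'E'
def R(phi):
    c,s=np.cos(phi),np.sin(phi); return np.array([[c,s,0],[s,-c,0],[0,0,-1.]])
YB=np.arctan2(.2977,.0532)   # world angle of box +y
CEN=np.array([.6585,.0291]); EY=np.array([np.cos(YB),np.sin(YB)]); EX=np.array([EY[1],-EY[0]])
def crop(uv): return (180+uv[0]/6.667-.43,105+uv[1]/6.667-.43)
E
python3 - <<'E'
from h import *
for n,uv,z in[('ring',(203.5,245),.064),('annulus',(206.5,250),.05),('skirt',(565,308),.058),('bar',(562,303),.086)]:
    P=ray('top',crop(uv),z)[:2]; print(n,P.round(4),'box frame',((P-CEN)@EX).round(4),((P-CEN)@EY).round(4))
# scene-view check: annulus & ring in c2 (scale 5.926)
for n,uv,z in[('ringS',(536,150),.064),('annS',(533,164),.05)]:
    P=ray('scene',(230+uv[0]/5.926-.42,165+uv[1]/5.926-.42),z)[:2]; print(n,P.round(4))
s=np.load('/tmp/scene.npz')['p']
for st,c,m in blobs(s,150,900): print(st,ray('scene',c,.03).round(3)[:2])
for phi in(YB-2*np.pi/3,YB-2*np.pi/3+np.pi):
    P=[*(CEN-.078*EY),.1]
    print([ (lambda q:None if q is None else q[6].round(2))(inverse_kinematics(P,R(phi+a))) for a in(0,.7,1.4,2.1)])
for q in[(.4486,.1525),(.4452,-.3098),(.4318,-.0082),(.4256,-.1364)]:
    print(q,[None if (j:=inverse_kinematics([*q,z],R(f))) is None else j[6].round(2) for z in(.035,.15) for f in(np.pi/2,-np.pi/2)])
E
```

```text
ring [0.6733 0.1082] box frame 0.0007 0.0805
annulus [0.6731 0.1082] box frame 0.0005 0.0805
skirt [ 0.646  -0.0533] box frame 0.0022 -0.0833
bar [ 0.6447 -0.0511] box frame 0.0005 -0.0813
ringS [0.6793 0.1044]
annS [0.6746 0.1098]
[268 154  19  16 223] [0.452 0.151]
[356 163  27  36 584] [0.719 0.291]
[228 169  19  17 252] [ 0.436 -0.008]
[191 183  22  19 300] [ 0.429 -0.137]
[  0 195  21  28 473] [ 0.143 -0.593]
[141 210  24  20 375] [ 0.447 -0.31 ]
[234 252  15  34 446] [ 0.74  -0.238]
[170 261  16  36 514] [ 0.669 -0.369]
[np.float64(-2.35), np.float64(-1.74), np.float64(-1.13), np.float64(-0.54)]
[np.float64(0.4), np.float64(1.1), np.float64(1.56), np.float64(2.26)]
(0.4486, 0.1525) [np.float64(-1.14), np.float64(1.78), np.float64(-1.02), np.float64(2.12)]
(0.4452, -0.3098) [np.float64(0.21), np.float64(-2.42), np.float64(0.32), np.float64(-2.52)]
(0.4318, -0.0082) [np.float64(-0.56), np.float64(2.09), np.float64(-0.37), np.float64(2.52)]
(0.4256, -0.1364) [np.float64(-0.18), np.float64(-2.03), np.float64(-0.0), np.float64(-2.35)]
```

```bash
cat >> h.py <<'E'
DIAL=CEN-.082*EY; RING=CEN+.0805*EY
def turn(deg):
    q=np.array(sense()["joint_pos"]); n=int(abs(deg)//15)+1
    for i in range(n):
        t=q.copy(); t[6]+=np.radians(deg)*(i+1)/n; move_joints(t)
def st(m=''):
    s=sense(); print(m,round(s["time_s"],1),s["position"].round(4),'gap',round(s["finger_gap"],4),'F',s["wrist_force"].round(1),'T',s["ft_torque"].round(2),'g',round(s["gripper_force"],1),'q7',s["joint_pos"][6].round(3))
E
python3 - <<'E'
from h import *
ph=YB-2*np.pi/3
movep([*CEN,.15],R(YB)); command_gripper(.070); 
move_l([*CEN,.09],feed=.1); print(move_l([*CEN,.055],feed=.02,until_force=4)); st('touch'); move_l([*CEN,.15])
movep([*DIAL,.15],R(ph)); command_gripper(.05); move_l([*DIAL,.090],feed=.06,until_force=8); st('at dial')
command_gripper(.0,40); st('grip'); 
E
```

```text
True
touch 5.1 [0.6585 0.0291 0.0674] gap 0.0697 F [-1.6  0.8  5.5] T [-0.07  0.02  0.01] g 2.2 q7 -0.681
at dial 8.8 [ 0.6444 -0.0516  0.0905] gap 0.0497 F [-0.3 -0.1  0.3] T [ 0.01 -0.1   0.  ] g 0.0 q7 -2.339
grip 9.2 [ 0.6454 -0.0496  0.0907] gap 0.0128 F [2.5 4.2 0.8] T [ 0.89 -0.52  0.01] g 42.2 q7 -2.339
```

```bash
python3 - <<'E'
from h import *
for i in range(3):
    move_l(sense()["position"],feed=.02); sleep(.3); st('relax')
for k in range(4): turn(30); st('t')
E
```

```text
relax 9.8 [ 0.6454 -0.0495  0.0908] gap 0.0128 F [ 1.1  2.  -1.1] T [ 0.52 -0.37  0.  ] g 42.2 q7 -2.342
relax 10.3 [ 0.6454 -0.0495  0.0908] gap 0.0132 F [ 1.3  2.6 -1.2] T [ 0.51 -0.4   0.04] g 42.2 q7 -2.342
relax 10.9 [ 0.6454 -0.0495  0.0908] gap 0.0133 F [ 2.2  1.4 -0.1] T [ 0.52 -0.4   0.03] g 42.2 q7 -2.342
t 11.8 [ 0.6454 -0.0497  0.0908] gap 0.0133 F [2.1 2.2 0.3] T [ 0.41 -0.35  0.01] g 42.1 q7 -1.824
t 12.6 [ 0.6454 -0.0499  0.0907] gap 0.013 F [1.3 2.1 0.6] T [ 0.3  -0.44  0.06] g 42.1 q7 -1.306
t 13.5 [ 0.6455 -0.05    0.0908] gap 0.0131 F [ 2.5  1.6 -0.7] T [ 0.29 -0.51  0.08] g 42.0 q7 -0.789
t 14.4 [ 0.6457 -0.0501  0.0908] gap 0.0134 F [ 3.7  1.3 -1.3] T [ 0.32 -0.76  0.07] g 41.9 q7 -0.271
```

```bash
cat >> h.py <<'E'
DIAL=np.array([.6456,-.0498])
HOME=[1.219,.469,-.049,1.532,.024,1.141,-.082]
def look(name,box=None):
    p,d=camera("top"); np.savez('/tmp/last.npz',p=p,d=d)
    if name:
        q=p if box is None else p[box[1]:box[3],box[0]:box[2]]; f=min(800/q.shape[1],600/q.shape[0])
        cv2.imwrite(f'pics/{name}.png',cv2.resize(q[:,:,::-1],None,fx=f,fy=f,interpolation=cv2.INTER_CUBIC))
    D=[]
    for s,c,m in blobs(p,200,480):
        if abs(s[2]-s[3])>4 or s[2]>25: continue
        (u,v),r=cv2.minEnclosingCircle(cv2.findContours(m.astype(np.uint8),0,1)[0][0])
        P=ray('top',((u+c[0])/2,(v+c[1])/2),.036)[:2]
        if np.hypot(*(P-[.73,.268]))>.04: D.append(P)
    return D
E
python3 - <<'E'
from h import *
command_gripper(.05); p=sense()["position"]; move_l([p[0],p[1],.2],feed=.2); sleep(.1); print(look('d1',(180,105,300,190))); st()
E
```

```text
[array([0.44870838, 0.15146385]), array([ 0.44346242, -0.30813514])]
 15.7 [ 0.6442 -0.0503  0.1979] gap 0.0502 F [-0.1 -0.2 -0.7] T [-0.01 -0.02  0.02] g 0.0 q7 -0.245
```

```bash
python3 - <<'E'
from h import *
move_joints(HOME); command_gripper(.083); print(look('d2',(180,105,300,190))); st()
E
```

```text
[array([0.44877371, 0.15138625]), array([ 0.44506488, -0.30978958]), array([ 0.4328336 , -0.00840568]), array([ 0.42700352, -0.1366313 ])]
 18.7 [ 0.2146 -0.6402  0.2563] gap 0.0831 F [-0.1  0.7 -0.6] T [ 0.01 -0.03 -0.02] g 0.0 q7 -0.082
```

View pics/d2.png

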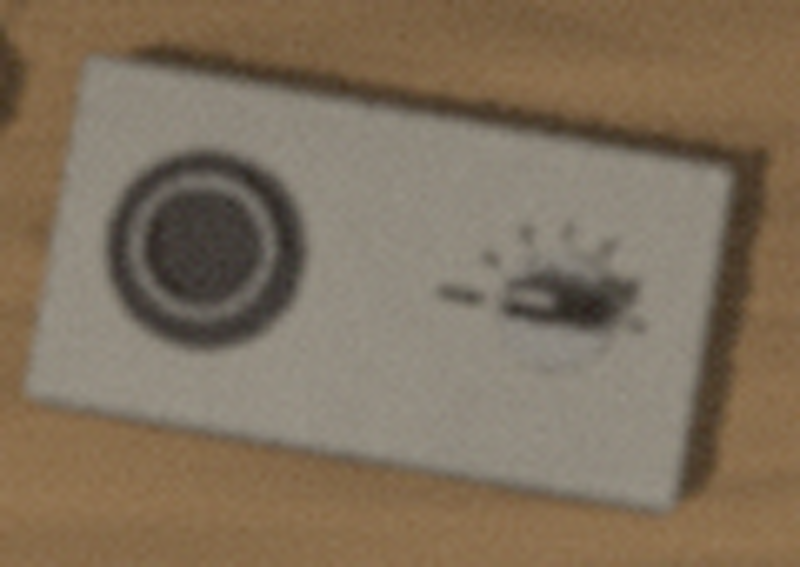

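The white pointer end is now at (505,300), aiming at the long mark, so the dial is off. Now the first dome.

```bash
cat >> h.py <<'E'
PH=np.pi/2; ZP=.038
def pick(P):
    movep([*P,.16],R(PH)); command_gripper(.083); move_l([*P,ZP],feed=.12,until_force=10); command_gripper(.05,35); st('grip')
    move_l([*P,.2],feed=.15); sleep(.1); st('lift'); return sense()["finger_gap"]>.057
def place(k,C=RING):
    movep([*C,.22],R(PH)); st('over')
    if sense()["finger_gap"]<.057: print('LOST'); return False
    z=ZP+.05+.015*k; move_l([*C,z+.02],feed=.12); t=move_l([*C,z-.003],feed=.03,until_force=5); st(f'down {t} exp z {z:.4f}')
    return True
def release(C=RING):
    command_gripper(.083); move_l([*sense()["position"][:2],.22],feed=.15)
E
python3 - <<'E'
from h import *
D=look(None); 
P=min(D,key=lambda q:abs(q[1]+.137)); print(P)
if pick(P): print(place(0))
E
```

```text
[ 0.42595905 -0.13645177]
grip 22.5 [ 0.4264 -0.1366  0.0395] gap 0.0631 F [-3.3  1.1 12. ] T [ 0.17  0.66 -0.03] g 35.0 q7 -0.181
lift 23.9 [ 0.4254 -0.1363  0.1991] gap 0.0628 F [ 0.2 -0.6 -0.9] T [0.02 0.01 0.04] g 38.4 q7 0.061
over 25.2 [0.6725 0.1063 0.2197] gap 0.0626 F [ 0.3 -1.2 -0.2] T [-0.05 -0.03 -0.04] g 38.4 q7 -0.533
down True exp z 0.0880 26.8 [0.6725 0.1082 0.0898] gap 0.0627 F [-0.8  0.5  5.4] T [-0.07  0.12 -0.06] g 38.6 q7 -0.608
True
```

```bash
python3 - <<'E'
from h import *
release(); st('rel')
movep([.45,-.05,.25],R(PH)); move_joints(HOME); print(look('p1',(180,105,300,190)))
p,d=camera('scene'); print(d.shape); cv2.imwrite('pics/p1s.png',cv2.resize(p[150:260,150:370,::-1],(800,400),interpolation=cv2.INTER_CUBIC))
st()
E
```

```text
rel 28.2 [0.6711 0.1075 0.2188] gap 0.083 F [-0.6  0.7 -0.9] T [ 0.04 -0.04 -0.01] g 0.0 q7 -0.533
[array([0.44921592, 0.15152208]), array([ 0.44601566, -0.31065143]), array([ 0.43251055, -0.00832866])]
(384, 512)
 31.6 [ 0.216  -0.6395  0.2564] gap 0.0831 F [-0.3 -0.3  0. ] T [-0.01 -0.04  0.05] g 0.0 q7 -0.082
```

View pics/p1s.png

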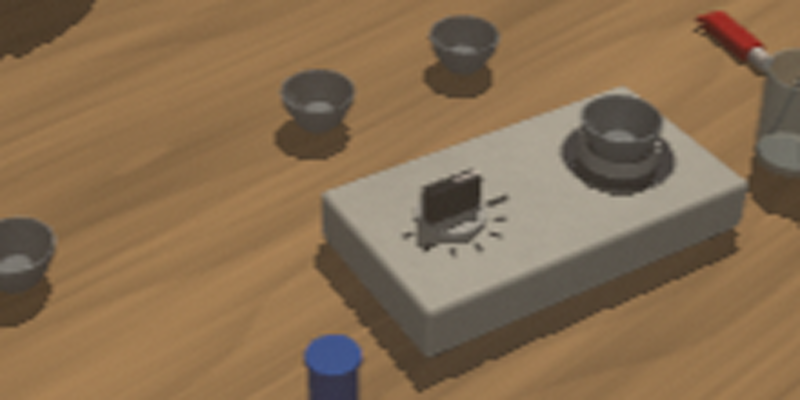

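View pics/p1.png

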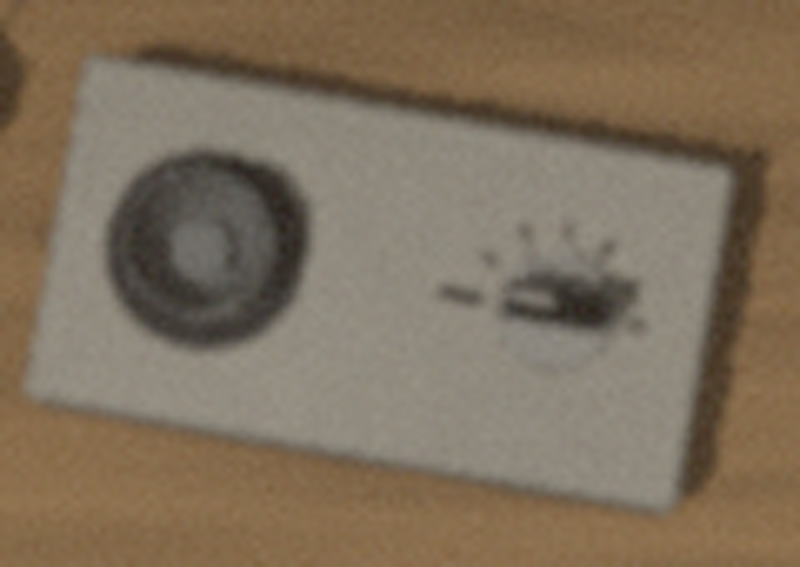

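Dome 1 is seated level in the ring, at (620,130) in the scene crop and (200,248) in the top crop. The other three are undisturbed. Next is dome 2.

```bash
python3 - <<'E'
from h import *
D=look(None); 
P=min(D,key=lambda q:abs(q[1])); print(P)
if pick(P) and place(1): 
    z=sense()["position"][2]
    if abs(z-.1045)<.003:
        release(); movep([.45,-.05,.25],R(PH)); move_joints(HOME); print(look(None)); st()
E
```

```text
[ 0.43248954 -0.00856265]
grip 35.8 [ 0.4328 -0.0086  0.0393] gap 0.0626 F [-3.3 -0.1 11.6] T [-0.01  0.67 -0.08] g 35.1 q7 -0.601
lift 37.1 [ 0.4319 -0.0086  0.1992] gap 0.0622 F [ 0.1  1.  -0.8] T [ 0.   -0.03  0.  ] g 38.4 q7 -0.283
over 38.2 [0.6719 0.1076 0.2195] gap 0.0625 F [-0.4 -0.6 -1.1] T [-0.02 -0.01  0.02] g 38.4 q7 -0.596
down True exp z 0.1030 39.7 [0.6726 0.1082 0.1055] gap 0.0625 F [-0.5 -0.6  4.1] T [-0.07  0.2   0.02] g 41.7 q7 -0.667
[array([0.4484366, 0.1517336]), array([ 0.44589301, -0.31028981])]
 44.4 [ 0.2161 -0.6395  0.2563] gap 0.0828 F [0.3 0.4 1.2] T [ 0.01  0.03 -0.04] g 0.0 q7 -0.082
```

```bash
python3 - <<'E'
from h import *
D=look(None); 
P=min(D,key=lambda q:abs(q[1]-.15)); print(P)
if pick(P) and place(2): 
    z=sense()["position"][2]
    if abs(z-.1197)<.0025:
        release(); movep([.45,-.05,.27],R(PH)); move_joints(HOME); print(look(None)); st()
        p,d=camera('scene'); cv2.imwrite('pics/p3s.png',cv2.resize(p[150:260,150:370,::-1],(800,400),interpolation=cv2.INTER_CUBIC))
E
```

```text
[0.44819633 0.15108432]
grip 49.1 [0.4486 0.1513 0.0394] gap 0.0625 F [-2.1 -2.2 11.3] T [-0.35  0.52 -0.  ] g 35.5 q7 -1.189
lift 50.4 [0.4477 0.1509 0.1992] gap 0.0626 F [ 0.5  0.4 -1.6] T [-0.06  0.01  0.06] g 38.3 q7 -0.92
over 51.3 [0.6712 0.1096 0.2197] gap 0.0624 F [-0.5  0.7 -0.2] T [0.08 0.02 0.05] g 38.3 q7 -0.719
down True exp z 0.1180 52.8 [0.6726 0.1082 0.1205] gap 0.0626 F [-1.1 -0.9  3.9] T [-0.15  0.17 -0.05] g 41.4 q7 -0.784
[array([ 0.44602375, -0.31076418])]
 57.3 [ 0.216  -0.6395  0.2562] gap 0.0828 F [ 0.2 -0.  -0.3] T [-0.05 -0.03  0.04] g 0.0 q7 -0.082
```

View pics/p3s.png

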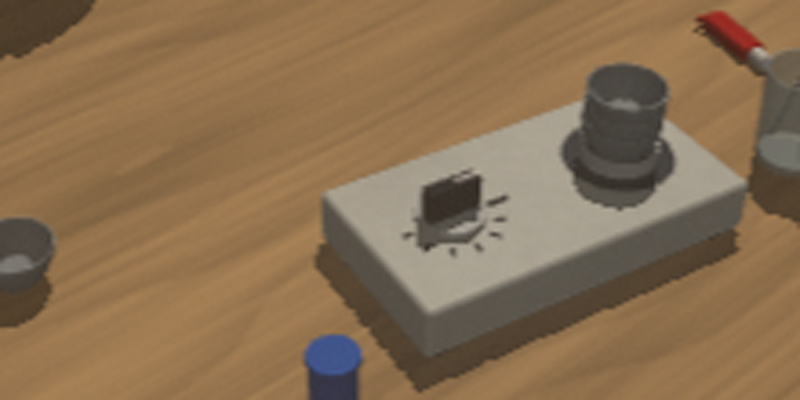

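Three rims are stacked, but the area below the ring at (617,190) looks different. I'll zoom in.

```bash
python3 - <<'E'
from h import *
p,d=camera('scene'); a=cv2.resize(p[160:212,295,None] if 0 else p[160:212,295:350,::-1],(400,378),interpolation=cv2.INTER_CUBIC)
t,dt=camera('top'); b=cv2.resize(t[118:168,185:240,::-1],(400,378),interpolation=cv2.INTER_CUBIC)
cv2.imwrite('pics/z3.png',np.hstack([a,b]))
uv=proj('scene',[*RING,.05]);print(uv,[proj('scene',[*RING,z]).round(1) for z in(.064,.086,.101,.116)])
print((1.3355-dt[128:158:3,195:226:3]-.00).round(3))
E
```

```text
[318.70591638 192.14384943] [array([319.2, 188.3]), array([320.1, 182.2]), array([320.6, 177.9]), array([321.2, 173.6])]
[[0.046 0.045 0.045 0.049 0.045 0.046 0.042 0.044 0.04  0.044 0.04 ]
 [0.046 0.041 0.109 0.098 0.098 0.095 0.102 0.045 0.045 0.045 0.043]
 [0.045 0.109 0.093 0.086 1.336 0.085 0.09  0.102 0.046 0.043 0.047]
 [0.047 0.104 0.091 0.079 0.087 0.085 0.081 0.092 0.094 0.044 0.045]
 [0.044 0.101 0.089 0.091 0.093 0.092 0.078 0.088 0.098 0.046 0.045]
 [0.045 0.105 0.09  0.081 0.089 0.087 0.082 0.094 0.096 0.047 0.044]
 [0.043 0.044 0.099 0.085 0.079 0.081 0.083 0.113 0.06  0.048 0.05 ]
 [0.041 0.049 0.045 0.102 0.096 0.097 0.112 0.081 0.048 0.048 0.044]
 [0.049 0.044 0.043 0.049 0.05  0.082 0.048 0.046 0.048 0.044 0.047]
 [0.049 0.045 0.046 0.048 0.044 0.047 0.044 0.046 0.044 0.045 0.049]]
```

View pics/z3.png

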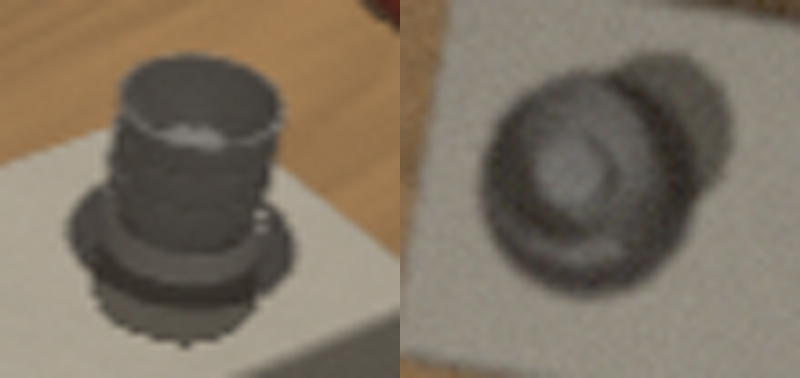

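The lower patch is only the stack's shadow on the box, and the stack is straight. Now dome 4.

```bash
python3 - <<'E'
from h import *
D=look(None); 
P=min(D,key=lambda q:abs(q[1]+.31)); print(P)
if pick(P) and place(3): 
    z=sense()["position"][2]
    if abs(z-.1352)<.0025:
        release(); movep([.45,-.05,.28],R(PH)); move_joints(HOME); print(look('p4')); st()
        p,d=camera('scene'); cv2.imwrite('pics/p4s.png',cv2.resize(p[130:260,130:390,::-1],(800,400),interpolation=cv2.INTER_CUBIC))
E
```

```text
[ 0.44557273 -0.31007874]
grip 60.8 [ 0.4458 -0.3104  0.0398] gap 0.0632 F [-2.6  1.  10.5] T [0.22 0.68 0.01] g 35.7 q7 0.222
lift 62.1 [ 0.445  -0.3098  0.1989] gap 0.0633 F [-0.  -0.1 -0.9] T [-0.05  0.04 -0.04] g 38.5 q7 0.352
over 63.8 [0.6729 0.106  0.2197] gap 0.0628 F [-0.1  1.2 -1.5] T [-0.03 -0.04  0.04] g 38.5 q7 -0.484
down True exp z 0.1330 65.1 [0.6726 0.1085 0.1352] gap 0.063 F [-0.8 -0.6  5.9] T [-0.02  0.16  0.03] g 41.5 q7 -0.527
[]
 69.6 [ 0.2163 -0.6395  0.2566] gap 0.0829 F [0.3 0.7 0.3] T [ 0.05 -0.03 -0.05] g 0.0 q7 -0.082
```

View pics/p4s.png

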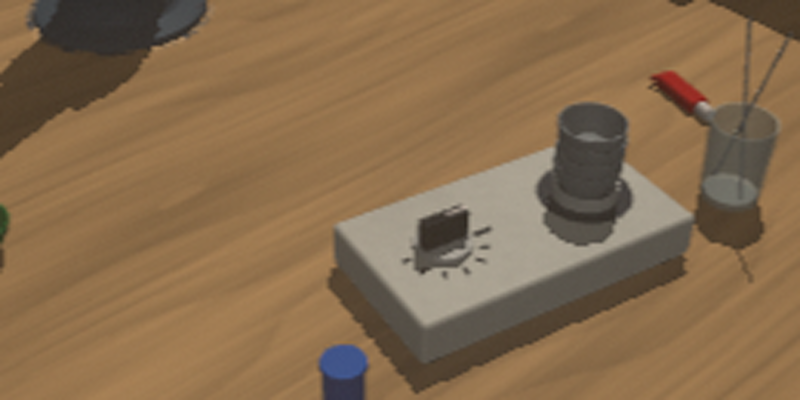

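View pics/p4.png

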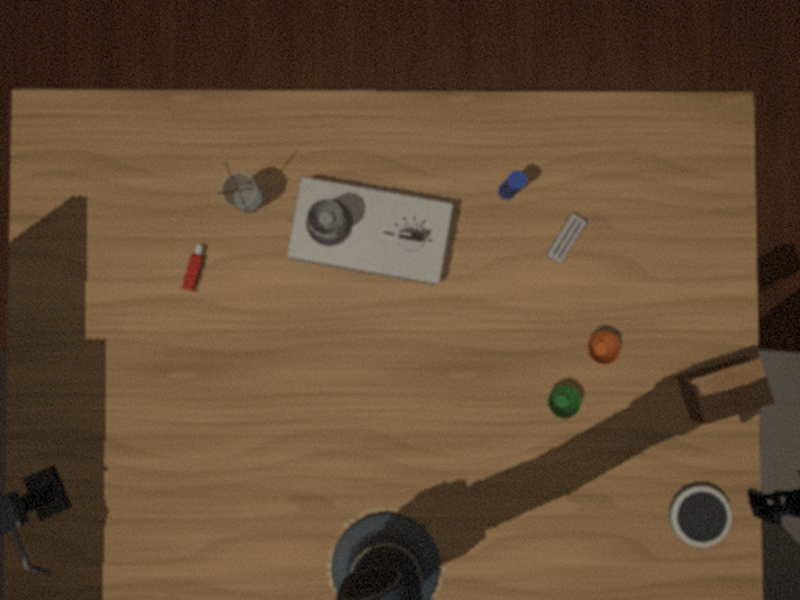

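All four domes are stacked at (590,150) in the scene crop, the dial is still off, and no grey dome is left on the shelf. Now the dial goes on by 4 clicks.

```bash
python3 - <<'E'
from h import *
movep([.5,-.2,.28],R(YB)); movep([*DIAL,.18],R(YB)); command_gripper(.05); print(move_l([*DIAL,.0905],feed=.06,until_force=8)); st('at dial')
command_gripper(.0,40); st('grip')
for k in range(4): turn(-30); st('t')
sleep(.2); command_gripper(.05); st('open'); p=sense()["position"]; move_l([p[0],p[1],.2],feed=.1)
movep([.5,-.2,.28],R(YB)); move_joints(HOME); look('d4',(180,105,300,190)); st()
E
```

```text
False
at dial 74.5 [ 0.6459 -0.0498  0.0909] gap 0.0499 F [ 0.1  0.  -0.3] T [ 0.03 -0.03  0.02] g 0.0 q7 -0.494
grip 75.0 [ 0.6458 -0.0498  0.0908] gap 0.0131 F [-1.  -0.1  2.2] T [-0.03  0.14 -0.01] g 40.4 q7 -0.494
t 75.8 [ 0.6457 -0.0498  0.0908] gap 0.0132 F [-0.4 -0.4  2.1] T [-0.05  0.17 -0.06] g 40.5 q7 -1.012
t 76.7 [ 0.6456 -0.0497  0.0908] gap 0.013 F [-0.5 -0.1  1.4] T [ 0.06  0.25 -0.07] g 40.4 q7 -1.53
t 77.6 [ 0.6456 -0.0496  0.0908] gap 0.013 F [-1.   0.4  1.8] T [ 0.08  0.19 -0.06] g 40.4 q7 -2.047
t 78.4 [ 0.6457 -0.0496  0.0908] gap 0.0132 F [-0.9  2.3  0.5] T [ 0.13  0.16 -0.13] g 40.4 q7 -2.565
open 79.1 [ 0.6457 -0.0497  0.0908] gap 0.05 F [ 0.1 -0.8 -0.9] T [0.01 0.02 0.  ] g 0.0 q7 -2.57
 84.2 [ 0.2163 -0.6394  0.2561] gap 0.0499 F [-0.1 -0.4  0.4] T [ 0.02 -0.01  0.01] g 0.0 q7 -0.082
```

View pics/d4.png

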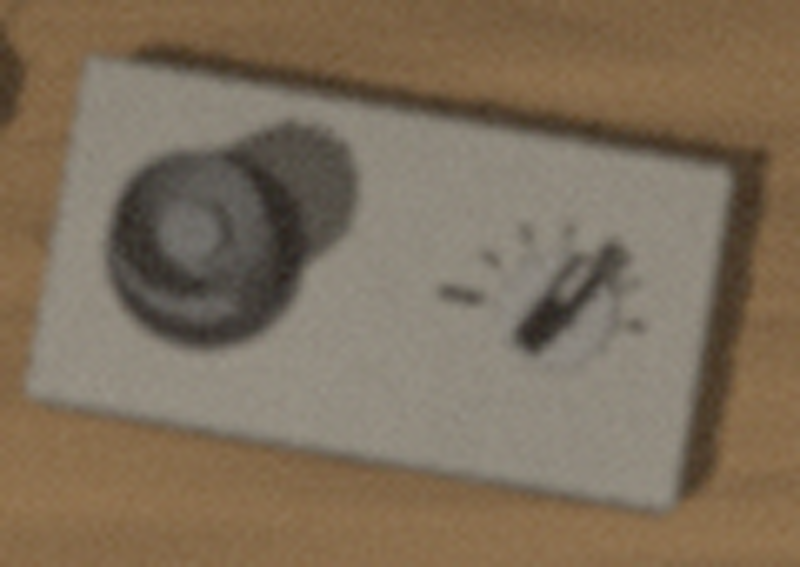

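The white pointer end is at (598,262), on the fourth short mark, and the stack is intact at (200,240). I'm handing in.

```bash
python3 -c "
from rig import *
print(finish_job())"
```

```text
the job is handed in; nothing more can be done
None
```

The job is handed in: I turned the dial to off first, stacked all four domes mouths up in the ring on the fan, then turned the dial on by four clicks; the other things on the shelf were left alone.

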